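# Post the empty sample bottle through the flap of the empties box

### The job

The judges have finished with the slim round sample bottle: clear it into the plywood empties box. Keep hold of it while you push it foot first down through the spring flap in the lid, until about half of it is inside, and only then let go (do not drop it on the flap), so that it falls in and the flap swings shut behind it.

Things in the scene. Friction and masses are not known exactly. Their poses are not given: they have to be found in the camera images.
- sample_mid (a point): Slim round amber glass bottle with black cap, 95 mm tall, about 140 g, upright on the table. Point: on its axis, 47.5 mm above its foot; z to the cap. Body 36 mm wide up to 48 mm, neck 22 mm from 60 mm, cap 26 mm wide from 69 to 95 mm: grip the cap from above. Not wanted: a flat flask and a squat bottle (54 mm wide) with the same cap, in any order, at least 90 mm off in y.
- port (a point): Centre of the opening in the lid of the fixed plywood box, level with the lid's top, 180 mm above the table; z up, x and y along the box's sides. Box 200 x 200 x 180 mm, 8 mm walls, clear wall at +x; opening 70 mm (x) by 90 mm (y) in mid-lid; 164 mm deep below the lid, empty. Nothing stands on the lid. A bottle let go when half in falls through by its own weight.
- flap (a joint): Steel spring flap filling the opening, 2 mm below the lid's top, 66 mm (x) by 84 mm (y), hinged at the opening's +x edge. 0 rad = shut (level); grows as it swings down into the box, to 1.6. Weak spring: about 1 N on its middle starts it moving; it presses on a bottle held in it with about 1 N, and swings shut by itself in under 1 s.
Not all that is in view belongs to the job. What is shaped like the part that bears sample_mid but blue is not meant.

How it is judged:
On the way:
1. the bottle, still held, is about half way down through the opening, its foot holding the flap open (contact force between the fingers and sample above 0.5 N and value of joint flap above 0.5 rad and z of sample_mid in the frame of port between -0.045 and 0.02 m and x of sample_mid in the frame of port between -0.03 and 0.03 m and y of sample_mid in the frame of port between -0.04 and 0.04 m and angle between sample_mid's own z axis and vertical below 0.35 rad), for 0.15 s.
At the end, for the whole second after the job is handed in: The slim round bottle lies anywhere inside the empties box, its middle at least 60 mm below the top of the lid, and the flap is shut behind it (within 0.12 rad) (x of sample_mid in the frame of port between -0.095 and 0.095 m and y of sample_mid in the frame of port between -0.095 and 0.095 m and z of sample_mid in the frame of port between -0.19 and -0.06 m and value of joint flap below 0.12 rad); the robot touches nothing.
It also fails if it takes over 40 s, if anything falls off the work surface, if the arm or the gripper's body presses on something with over 40 N, if the wrist force passes 120 N, or if a joint passes its speed limit or range.

### The arm

A 6-joint arm with a two-finger parallel gripper is mounted at the origin on the work surface. World frame = base frame: x ahead of the robot, y to its left, z up, the work surface at z = 0. Lengths are in m, angles in rad, forces in N, time in s.
With the tool pointing down it reaches from about 0.375 to 0.9 m from the base axis. Payload 3.1 kg.
Tool frame: the origin (TCP) lies at the very end of the fingers, on their centre line; the grasp point (between the pads) lies 19 mm behind it (manip.pinch_z is the distance from the TCP to the grasp point, in m); z points along the fingers, y is the direction in which the jaws open and shut (so a half turn about z gives the same grasp; the last joint's range is limited). The gripper opens to 85 mm and grips with 20 to 120 N. Pads are 22 mm wide; open, the fingers measure 114 mm over their backs; the gripper's body (76 mm by 85 mm) begins 54 mm behind the grasp point. The pads swing forward as they close: fully open they stand 13 mm farther back than shut.
Start: joints at [1.111, 0.527, 1.433, -0, 1.181, -0.178], TCP at [0.174, 0.6, 0.231] pointing down, gripper open.
Joint ranges: [-3.08, 3.08], [-0.75, 2.2], [0.22, 2.44], [-1.43, 4.57], [0, 2.65], [-2.85, 2.85]. Speed limits (rad/s): [2.79, 2.79, 3.14, 3.14, 3.14, 3.14].

### API

Orientations are given as a unit quaternion [x, y, z, w].
In Python, from station import manip gives the robot as it stands.
- The arm moves only by the tool drive_tool, never from a script. Its argument "increments" is a list of rows, each a list of 7 numbers: the closure in counts, from 0 (fully open) to 255 (shut), then the shift along the tool's x, y, z in cm, then the turn, a rotation vector about the tool's x, y, z in rad. A call has 1 to 20 rows; each row is the pose to reach, as a shift and turn from the pose commanded when the call began, along the tool's axes at that moment; what a row does not reach only later rows make up. A row lasts 1/10 s, in which the tool goes at most 50 mm and 8.59 degrees, less where a joint would pass 70% of its speed; a pose out of reach is approached as far as the arm can. A call with a gripper value outside its range is refused whole. The fingers move at their own pace and stop on an object; "force" is the grip in N (left out, the last holds). Time passes only in rows, so rows that repeat a pose let the fingers close. It gives the time, the measured TCP pose, the force and the opening at its end, in the units of the state.
- manip.sense(): the state, without advancing time (a new reading comes with each control period).
- manip.snapshot(name): name is "scene" or "top"; returns the picture (400x640x3 uint8, red, green, blue); there is no depth.
- manip.camera_model(name): a dict with "mtx" (3x3 intrinsics, pixels), "cam_to_world" (4x4, takes a point from camera to world coordinates). Camera axes: x right, y down, z forward; pixel columns grow to the right and rows downward; lengths in m; the calibration is good to about 2 mm. A picture is of the moment at which its call begins. camera_model takes no time and is no camera call.
- manip.sign_off(): hands the job in, once; it reports no verdict.
The state is a dict: "t": time; "q": joint angles; "qd": joint speeds; "tau": joint torques, N m; "tcp_pos": TCP position; "tool_rot": TCP orientation; "force": force on the tool from outside, world axes, zero at the start; "ft_torque": the same for the moment, N m; "finger_gap": opening from 0.0 (shut) to 1.0 (fully open).
Only numpy, scipy, OpenCV 4.12 (cv2) and the standard library are available. Lean on these libraries where they do the work, as an engineer would, in place of code of your own. Each camera call takes 0.05 s, during which the arm holds its last target. There are 200 camera calls.

## Working session

There is one attempt and no reset: what is moved stays moved. The work goes in short steps, Python scripts to look and compute and a tool call to move; the robot and the scene stay as the last step left them, time stands still between calls to the robot, and variables do not carry over. Pictures are saved under pics/ and viewed, about 8 in all and at most 12, crops included, and the job is handed in when it is done.

Besides the shell and the picture viewer there is one more tool, called as name(argument=value, ...) on one line, values as JSON. drive_tool: Moves the arm, as the interface text tells. Its arguments: {"type":"object","properties":{"increments":{"type":"array","items":{"type":"array","items":{"type":"number"}}},"force":{"type":"number"}},"required":["increments"]}

```bash
mkdir -p pics; python3 - <<'E'
from station import manip
import cv2
for n in("scene","top"):
    im=manip.snapshot(n); cv2.imwrite(f"pics/{n}0.png",im[:,:,::-1])
    c=manip.camera_model(n); print(n,c["mtx"],c["cam_to_world"])
print(manip.sense(),manip.pinch_z)
E
```

```text
scene [[408.74463198   0.         317.05214636]
 [  0.         408.74463198 205.86302248]
 [  0.           0.           1.        ]] [[ 0.06798279  0.82911057 -0.55493604  1.06186214]
 [ 0.99764053 -0.06183234  0.02983504 -0.0276394 ]
 [-0.00957645 -0.55565496 -0.83135784  0.98167388]
 [ 0.          0.          0.          1.        ]]
top [[454.50337182   0.         314.43167427]
 [  0.         454.50337182 200.99784901]
 [  0.           0.           1.        ]] [[ 0.00460545 -0.99247502  0.12236066  0.35598257]
 [-0.99994239 -0.00575697 -0.00905903  0.00402324]
 [ 0.00969529 -0.12231189 -0.99244436  1.26635859]
 [ 0.          0.          0.          1.        ]]
{'t': 0.1, 'q': array([ 1.11048231e+00,  5.28342364e-01,  1.43378675e+00,  2.49590413e-05,
        1.18139298e+00, -1.78511707e-01]), 'qd': array([ 0.00117978, -0.00196027, -0.00319712, -0.00017806, -0.00274316,
       -0.00153655]), 'tau': array([ 1.59905690e-04, -4.43305743e+01, -1.78585517e+01, -1.92447105e-04,
        3.98600227e-03,  1.28828054e-05]), 'tcp_pos': array([0.17348553, 0.59976842, 0.23044642]), 'tool_rot': array([ 1.40440033e-01,  9.90088716e-01, -9.12299538e-04, -3.13887547e-04]), 'force': array([0.31351649, 0.52196905, 0.15379766]), 'ft_torque': array([-0.01624124, -0.04739729,  0.03663905]), 'finger_gap': 1.0023512697256542} 0.0187
```

View pics/scene0.png

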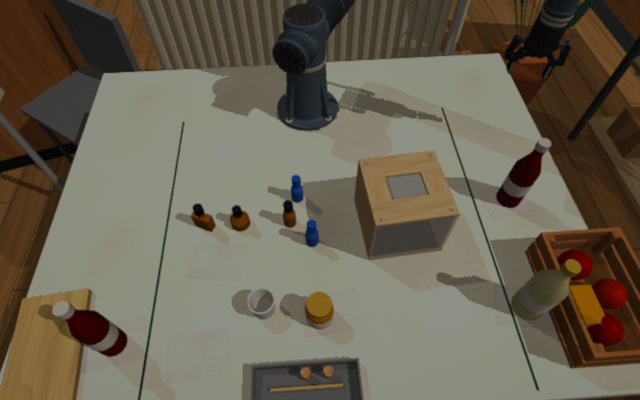

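View pics/top0.png

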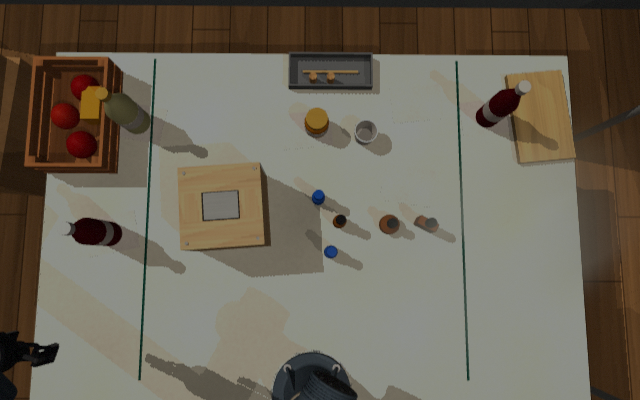

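Candidates (scene / top pixels): flat flask (203,217)/(427,223), squat bottle (240,218)/(389,224), slim amber (289,213)/(340,221), and blue look-alikes (297,188)/(318,197) and (312,233)/(331,252). By the description I choose the slim amber one. I'll check that in one close crop.

```bash
python3 - <<'E'
import cv2,numpy as np
a=cv2.imread("pics/scene0.png")[165:265,185:335]; b=cv2.imread("pics/top0.png")[180:270,295:445]
c=cv2.imread("pics/scene0.png")[140:265,345:470];d=cv2.imread("pics/top0.png")[155:255,170:275]
f=lambda i,w,h:cv2.resize(i,(w,h),interpolation=cv2.INTER_CUBIC)
L=np.vstack([f(a,450,300),f(b,450,270)]);R=np.vstack([f(c,300,300),f(d,284,270)[:, :] if 0 else cv2.copyMakeBorder(f(d,284,270),0,0,0,16,0)])
cv2.imwrite("pics/crop.png",np.hstack([L,R]))
E
```

```text
(no output)
```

View pics/crop.png

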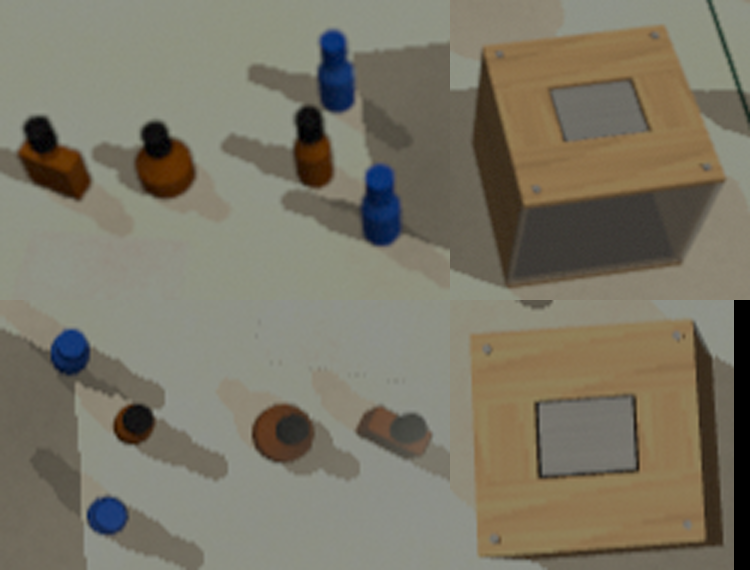

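The crop shows the slim amber bottle, evenly narrow with a black cap, standing between the two blue ones. Its cap top is at scene (288,203) and top (341,219). The squat and flat bottles are clearly different. The box opening is visible in both views.

```bash
cat > h.py <<'E'
from station import manip
import numpy as np
def ray(n,p,z):
    c=manip.camera_model(n);T=np.array(c["cam_to_world"]);d=T[:3,:3]@np.linalg.solve(c["mtx"],[p[0],p[1],1.])
    return T[:3,3]+d*(z-T[2,3])/d[2]
E
python3 - <<'E'
from h import *
np.set_printoptions(precision=4,suppress=True)
S=lambda x,y:(185+x/3,165+y/3); U=lambda x,y:(295+x/3,180+(y-300)/3)
print("slim cap",ray("scene",S(309,113),.095),ray("top",U(137,418),.095)," foot",ray("scene",S(317,178),.004))
print("blue1 cap",ray("scene",S(333,38),.095),ray("top",U(72,345),.095))
print("blue2 cap",ray("scene",S(380,172),.095),ray("top",U(108,513),.095))
print("squat cap",ray("top",U(292,430),.095))
SC=lambda x,y:(345+(x-450)/2.4,140+y/2.4); TC=lambda x,y:(170+(x-450)/2.705,155+(y-300)/2.7)
for nm,f,hole,lid in(("scene",SC,[(549,88),(632,79),(650,131),(563,142)],[(484,47),(664,27),(722,181),(524,207)]),("top",TC,[(537,401),(635,395),(639,470),(541,478)],[(471,336),(693,321),(705,543),(480,556)])):
    for k,q in(("hole",hole),("lid",lid)):
        P=np.array([ray(nm,f(*p),.18) for p in q]);print(nm,k,P.mean(0)[:2],P[:,:2].tolist(),np.linalg.norm(np.diff(P,axis=0),axis=1))
from scipy.spatial.transform import Rotation as R
print(manip.sense()['tool_rot'],R.from_quat(manip.sense()['tool_rot']).as_matrix())
E
```

```text
slim cap [ 0.4543 -0.0712  0.095 ] [ 0.453  -0.0747  0.095 ]  foot [ 0.4657 -0.0703  0.004 ]
blue1 cap [ 0.3731 -0.047   0.095 ] [ 0.5162 -0.0185  0.095 ]
blue2 cap [ 0.5192 -0.0129  0.095 ] [ 0.3715 -0.0497  0.095 ]
squat cap [ 0.4434 -0.2084  0.095 ]
scene hole [0.4839 0.2231] [[0.45284248029751795, 0.17765364676744], [0.44764848824490144, 0.2651103788575781], [0.5141400620858815, 0.26923118585812456], [0.5208963184008331, 0.180539527859294]] [0.0876 0.0666 0.0889]
scene lid [0.4858 0.2221] [[0.3931607052503263, 0.11783827081230762], [0.3800643549372448, 0.31412975132043575], [0.5775799022563166, 0.32533593886914025], [0.5924702040267993, 0.1309539431600092]] [0.1967 0.1978 0.195 ]
top hole [0.4782 0.2183] [[0.5091976236020797, 0.264578172006311], [0.51513054507858, 0.17760638015292193], [0.44797305924971165, 0.1723904322575966], [0.44040228564186595, 0.25866100403244985]] [0.0872 0.0674 0.0866]
top lid [0.4765 0.2188] [[0.5677372309930068, 0.32559738933007226], [0.582757467397792, 0.1272561400210698], [0.38382586304943045, 0.1128836975998283], [0.3715067273255259, 0.3096300160426723]] [0.1989 0.1995 0.1971]
[ 0.1404  0.9901 -0.0009 -0.0003] [[-0.9606  0.2781 -0.0009]
 [ 0.2781  0.9606 -0.0017]
 [ 0.0004 -0.0019 -1.    ]]
```

```bash
cat >> h.py <<'E'
from scipy.spatial.transform import Rotation as R
np.set_printoptions(precision=3,suppress=True)
def inc(*targets,yaw=None):
    s=manip.sense();r=R.from_quat(s['tool_rot']);M=r.as_matrix()
    for t in targets: print(t,"->cm",r.inv().apply(np.array(t)-s['tcp_pos'])*100)
    a=np.arctan2(M[1,1],M[0,1]);print("jaw angle deg",np.degrees(a))
    if yaw is not None:
        g=R.from_matrix(np.array([[np.sin(yaw),np.cos(yaw),0],[-np.cos(yaw),np.sin(yaw),0],[0,0,-1]]).T@np.eye(3)) if 0 else R.from_matrix(np.column_stack([[-np.sin(yaw),np.cos(yaw),0],[np.cos(yaw),np.sin(yaw),0],[0,0,-1]]))
        print("turn",(r.inv()*g).as_rotvec())
E
sed -i 's/^        g=.*/        g=R.from_matrix(np.column_stack([[-np.sin(yaw),np.cos(yaw),0],[np.cos(yaw),np.sin(yaw),0],[0,0,-1]]))/' h.py
python3 -c "
from h import *
inc([.36,.3,.27],[.454,-.073,.24],yaw=np.radians(95))"
```

```text
[0.36, 0.3, 0.27] ->cm [-26.251 -23.615  -3.92 ]
[0.454, -0.073, 0.24] ->cm [-45.654 -56.824  -0.864]
jaw angle deg 73.85339258776644
turn [-0.002 -0.001 -0.369]
```

drive_tool(increments=[[0, -13, -12, -3.9, 0, 0, -0.12], [0, -26.3, -23.6, -3.9, 0, 0, -0.24], [0, -26.3, -23.6, -3.9, -0.002, -0.001, -0.369], [0, -26.3, -23.6, -3.9, -0.002, -0.001, -0.369], [0, -26.3, -23.6, -3.9, -0.002, -0.001, -0.369], [0, -26.3, -23.6, -3.9, -0.002, -0.001, -0.369], [0, -26.3, -23.6, -3.9, -0.002, -0.001, -0.369], [0, -45.7, -56.8, -0.9, -0.002, -0.001, -0.369], [0, -45.7, -56.8, -0.9, -0.002, -0.001, -0.369], [0, -45.7, -56.8, -0.9, -0.002, -0.001, -0.369], [0, -45.7, -56.8, -0.9, -0.002, -0.001, -0.369], [0, -45.7, -56.8, -0.9, -0.002, -0.001, -0.369], [0, -45.7, -56.8, -0.9, -0.002, -0.001, -0.369], [0, -45.7, -56.8, -0.9, -0.002, -0.001, -0.369], [0, -45.7, -56.8, -0.9, -0.002, -0.001, -0.369], [0, -45.7, -56.8, -0.9, -0.002, -0.001, -0.369], [0, -45.7, -56.8, -0.9, -0.002, -0.001, -0.369], [0, -45.7, -56.8, -0.9, -0.002, -0.001, -0.369]])

```text
t: 1.9
tcp_pos: [0.4539, -0.0713, 0.24]
tool_rot: [-0.044, 0.999, 0.001, -0.0]
force: [-1.0, -0.3, -0.5]
finger_gap: 0.998
```

```bash
python3 -c "
from h import *
inc([.454,-.073,.12],[.454,-.073,.065],yaw=np.radians(95))
s=manip.sense();print(s['tcp_pos'],s['q'])"
```

```text
[0.454, -0.073, 0.12] ->cm [ 0.004 -0.206 11.999]
[0.454, -0.073, 0.065] ->cm [ 0.003 -0.222 17.499]
jaw angle deg 95.03016219614167
turn [ 0.003 -0.     0.001]
[ 0.454 -0.071  0.24 ] [-0.401  0.293  1.822  0.003  1.028 -2.062]
```

drive_tool(increments=[[0, 0, -0.2, 4, 0.003, 0, 0], [0, 0, -0.2, 8, 0.003, 0, 0], [0, 0, -0.2, 12, 0.003, 0, 0], [0, 0, -0.2, 12, 0.003, 0, 0], [0, 0, -0.2, 12, 0.003, 0, 0]])

```text
t: 2.4
tcp_pos: [0.4547, -0.0728, 0.1205]
tool_rot: [-0.045, 0.999, -0.0, -0.0]
force: [-0.1, -0.2, 0.5]
finger_gap: 0.999
```

```bash
python3 - <<'E'
from h import *
import cv2
a=manip.snapshot("scene")[140:265,225:355,::-1];b=manip.snapshot("top")[160:285,275:405,::-1]
f=lambda i:cv2.resize(i,(390,375),interpolation=cv2.INTER_CUBIC)
cv2.imwrite("pics/pre.png",np.hstack([f(a),f(b)]))
inc([.454,-.073,.065])
E
```

```text
[0.454, -0.073, 0.065] ->cm [0.254 0.127 5.715]
jaw angle deg 95.0756415663479
```

View pics/pre.png

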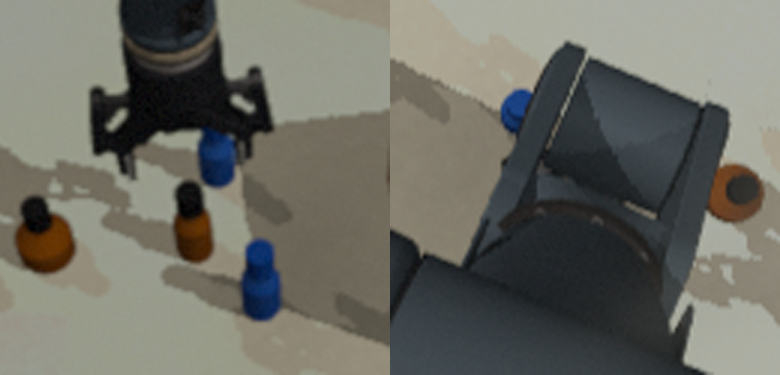

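The scene view shows the fingertips at crop (127,172) and (245,165), straddling the slim bottle's cap at (188,188). The fingers are clear of both blue bottles. I'll check the finger midpoint, then go down.

```bash
python3 - <<'E'
from h import *
C=lambda x,y:(225+x/3,140+y/3)
print("tips",ray("scene",C(127,172),.134),ray("scene",C(245,165),.134),"cap",ray("scene",C(188,188),.095),"foot",ray("scene",C(196,253),0.006))
inc([.454,-.073,.065]);print(manip.sense()['tcp_pos'])
E
```

```text
tips [ 0.461 -0.121  0.134] [ 0.461 -0.021  0.134] cap [ 0.454 -0.072  0.095] foot [ 0.467 -0.071  0.006]
[0.454, -0.073, 0.065] ->cm [0.254 0.127 5.715]
jaw angle deg 95.0756415663479
[ 0.456 -0.074  0.122]
```

drive_tool(increments=[[0, 0, 0, 2.5, 0, 0, 0], [0, 0, 0, 5.4, 0, 0, 0], [0, 0, 0, 5.5, 0, 0, 0], [0, 0, 0, 5.5, 0, 0, 0], [255, 0, 0, 5.5, 0, 0, 0], [255, 0, 0, 5.5, 0, 0, 0], [255, 0, 0, 5.5, 0, 0, 0], [255, 0, 0, 5.5, 0, 0, 0], [255, 0, 0, 5.5, 0, 0, 0], [255, 0, 0, 5.5, 0, 0, 0], [255, 0, 0, 5.5, 0, 0, 0], [255, 0, 0, 5.5, 0, 0, 0], [255, 0, 0, 3.5, 0, 0, 0]], force=40)

```text
t: 3.8
tcp_pos: [0.4538, -0.0737, 0.0842]
tool_rot: [-0.044, 0.999, 0.0, -0.001]
force: [-0.6, -0.2, -1.1]
finger_gap: 0.292
```

```bash
python3 - <<'E'
from h import *
s=manip.sense();print(s['tcp_pos'],s['finger_gap']*85)
inc([.454,-.073,.29],[.478,.220,.29],yaw=np.radians(94))
E
```

```text
[ 0.454 -0.074  0.084] 24.823501805844167
[0.454, -0.073, 0.29] ->cm [  0.028   0.082 -20.58 ]
[0.478, 0.22, 0.29] ->cm [ -4.91   29.062 -20.566]
jaw angle deg 94.98703237124919
turn [ 0.001 -0.003  0.017]
```

Gripped: the opening is about 25 mm, which fits the 26 mm cap. Next I lift it and carry it over the port, staying above the lid.

drive_tool(increments=[[255, 0, 0, -4, 0, 0, 0], [255, 0, 0, -8, 0, 0, 0], [255, 0, 0, -12, 0, 0, 0], [255, 0, 0, -16, 0, 0, 0], [255, 0, 0, -20.6, 0, 0, 0], [255, 0, 0, -20.6, 0, 0, 0], [255, -0.7, 4, -20.6, 0, 0, 0.017], [255, -1.4, 8, -20.6, 0, 0, 0.017], [255, -2.0, 12, -20.6, 0, 0, 0.017], [255, -2.7, 16, -20.6, 0, 0, 0.017], [255, -3.4, 20, -20.6, 0, 0, 0.017], [255, -4.1, 24, -20.6, 0, 0, 0.017], [255, -4.6, 27, -20.6, 0, 0, 0.017], [255, -4.9, 29.1, -20.6, 0, 0, 0.017], [255, -4.9, 29.1, -20.6, 0, 0, 0.017], [255, -4.9, 29.1, -20.6, 0, 0, 0.017], [255, -4.9, 29.1, -20.6, 0, 0, 0.017]])

```text
t: 5.5
tcp_pos: [0.4778, 0.2193, 0.2903]
tool_rot: [-0.035, 0.999, -0.001, -0.0]
force: [0.3, -0.8, -1.1]
finger_gap: 0.289
```

```bash
python3 - <<'E'
from h import *
import cv2
a=manip.snapshot("scene")[90:265,330:500,::-1];b=manip.snapshot("top")[130:270,160:300,::-1]
f=lambda i,w,h:cv2.resize(i,(w,h),interpolation=cv2.INTER_CUBIC)
cv2.imwrite("pics/over.png",np.hstack([f(a,510,525),cv2.copyMakeBorder(f(b,280,280),0,245,0,0,0)]))
s=manip.sense();print(s['tcp_pos'],s['finger_gap'])
inc([.478,.220,.29],yaw=np.radians(94))
E
```

```text
[0.478 0.219 0.291] 0.2882201641209105
[0.478, 0.22, 0.29] ->cm [0.014 0.086 0.074]
jaw angle deg 93.93477115005231
turn [-0.002  0.001 -0.001]
```

View pics/over.png

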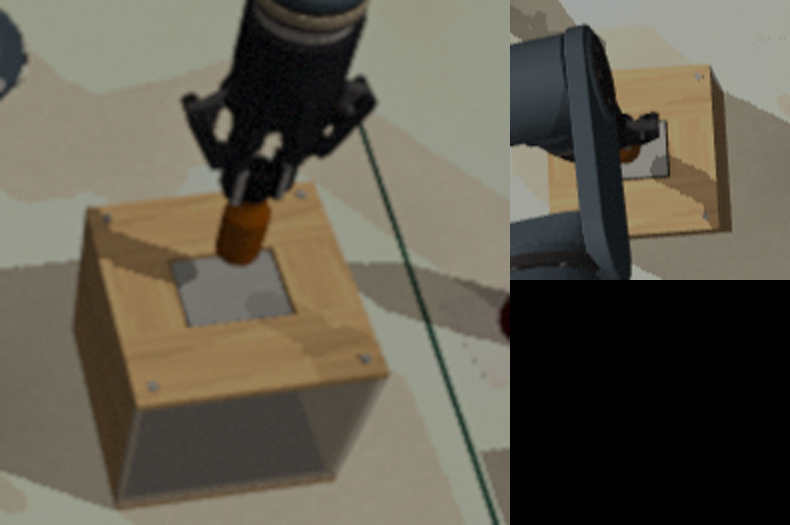

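The bottle hangs upright in the gripper, with its foot front edge at crop (240,263) above the opening. I'll check the foot against the port before pushing in.

```bash
python3 - <<'E'
from h import *
C=lambda x,y:(330+x/3,90+y/3)
print("foot front",ray("scene",C(240,263),.2255))
P=np.array([ray("scene",C(*p),.18) for p in[(168,260),(275,247),(298,311),(189,326)]]);print(P,P.mean(0))
inc([.48,.220,.24],[.48,.22,.185])
E
```

```text
foot front [0.494 0.221 0.226]
[[0.453 0.177 0.18 ]
 [0.446 0.268 0.18 ]
 [0.512 0.272 0.18 ]
 [0.52  0.183 0.18 ]] [0.483 0.225 0.18 ]
[0.48, 0.22, 0.24] ->cm [-0.182  0.08   5.074]
[0.48, 0.22, 0.185] ->cm [-0.179  0.089 10.574]
jaw angle deg 93.93477115005231
```

drive_tool(increments=[[255, -0.1, 0.15, 1, 0, 0, 0], [255, -0.1, 0.15, 2, 0, 0, 0], [255, -0.1, 0.15, 3, 0, 0, 0], [255, -0.1, 0.15, 4, 0, 0, 0], [255, -0.1, 0.15, 4.7, 0, 0, 0], [255, -0.1, 0.15, 5.4, 0, 0, 0], [255, -0.1, 0.15, 6.1, 0, 0, 0], [255, -0.1, 0.15, 6.8, 0, 0, 0], [255, -0.1, 0.15, 7.5, 0, 0, 0], [255, -0.1, 0.15, 8.2, 0, 0, 0], [255, -0.1, 0.15, 8.9, 0, 0, 0], [255, -0.1, 0.15, 9.6, 0, 0, 0], [255, -0.1, 0.15, 10.3, 0, 0, 0], [255, -0.1, 0.15, 10.7, 0, 0, 0], [255, -0.1, 0.15, 10.7, 0, 0, 0], [255, -0.1, 0.15, 10.7, 0, 0, 0], [255, -0.1, 0.15, 10.7, 0, 0, 0], [255, -0.1, 0.15, 10.7, 0, 0, 0]])

```text
t: 7.4
tcp_pos: [0.4795, 0.2217, 0.1843]
tool_rot: [-0.035, 0.999, -0.001, 0.001]
force: [-0.7, 0.6, -1.0]
finger_gap: 0.29
```

```bash
python3 - <<'E'
from h import *
import cv2
a=manip.snapshot("scene")[90:265,330:500,::-1]
cv2.imwrite("pics/in.png",cv2.resize(a,(510,525),interpolation=cv2.INTER_CUBIC))
s=manip.sense();print(s['tcp_pos'],s['finger_gap'],s['force'])
E
```

```text
[0.48  0.222 0.184] 0.28875039042534173 [-0.545 -0.62  -0.736]
```

View pics/in.png

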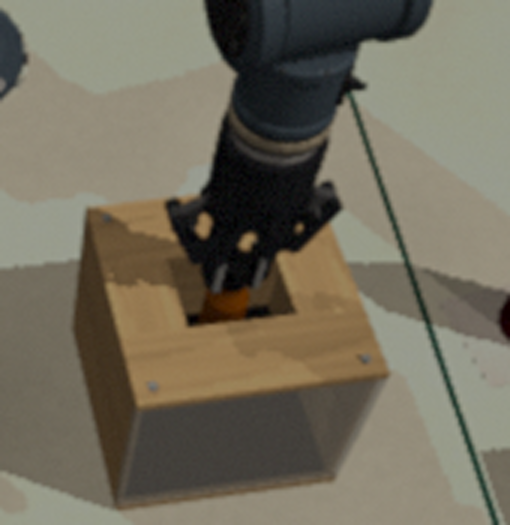

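The bottle is about half in with the flap pushed down, the body at crop (227,303) inside the opening, still held and with low force. Now I let go, wait, and retreat upward.

drive_tool(increments=[[0, 0, 0, 0, 0, 0, 0], [0, 0, 0, 0, 0, 0, 0], [0, 0, 0, 0, 0, 0, 0], [0, 0, 0, 0, 0, 0, 0], [0, 0, 0, 0, 0, 0, 0], [0, 0, 0, 0, 0, 0, 0], [0, 0, 0, 0, 0, 0, 0], [0, 0, 0, -2, 0, 0, 0], [0, 0, 0, -5, 0, 0, 0], [0, 0, 0, -9, 0, 0, 0], [0, 0, 0, -13, 0, 0, 0], [0, 0, 0, -17, 0, 0, 0], [0, 0, 0, -18, 0, 0, 0], [0, 0, 0, -18, 0, 0, 0], [0, 0, 0, -18, 0, 0, 0], [0, 0, 0, -18, 0, 0, 0]])

```text
t: 9.05
tcp_pos: [0.478, 0.2216, 0.3619]
tool_rot: [-0.035, 0.999, -0.001, -0.002]
force: [0.3, -0.2, -0.0]
finger_gap: 1.002
```

```bash
python3 - <<'E'
from h import *
import cv2
a=manip.snapshot("scene")[90:265,330:500,::-1]
cv2.imwrite("pics/out.png",cv2.resize(a,(510,525),interpolation=cv2.INTER_CUBIC))
s=manip.sense();print(s['t'],s['tcp_pos'],s['finger_gap'],s['force'])
E
```

```text
9.1 [0.478 0.222 0.362] 1.001784005789781 [-0.437  0.104 -0.18 ]
```

View pics/out.png

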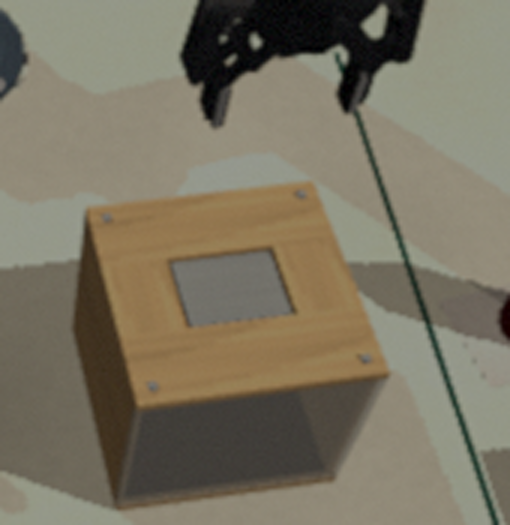

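The flap is level and the gripper is empty and clear. The bottle can't be seen directly through the clear wall, so I'll compare that region with the first picture and check that nothing else moved.

```bash
python3 - <<'E'
from h import *
import cv2
a=manip.snapshot("scene")[:,:,::-1].astype(int);o=cv2.imread("pics/scene0.png").astype(int)
d=np.abs(a-o).max(2);d[:120]=0
n,l,s,c=cv2.connectedComponentsWithStats((d>12).astype(np.uint8))
for i in range(1,n):
    if s[i,4]>15: print(s[i],c[i])
w=d[228:250,375:440];print("wall diff",w.max(),w.mean())
g=np.vstack([cv2.resize(np.clip(x[195:258,365:460]*3,0,255).astype(np.uint8),(570,290)) for x in(o,a)]);cv2.imwrite("pics/wall.png",g)
E
```

```text
[ 172  120  124   71 3721] [218.8   156.476]
[395 120  13  14 139] [401.194 125.597]
[ 430  120  106   41 1685] [493.682 137.351]
[541 150  21  27 283] [548.926 163.866]
[338 154  28  12 166] [352.825 158.669]
[491 186   8   5  17] [495.529 187.647]
[564 186  10  15  57] [567.86  193.702]
[258 199  49  38 766] [285.249 217.809]
[524 237  12   8  48] [529.5   239.979]
[562 251  13  10  54] [568.37  255.889]
[526 269  35  17 213] [543.662 275.892]
[513 279  17  14  77] [519.818 284.883]
[478 283  30  28 336] [493.31 296.92]
[506 291  14  13  70] [511.429 295.314]
[600 317   7   9  24] [602.5  321.75]
wall diff 10 4.40979020979021
```

View pics/wall.png

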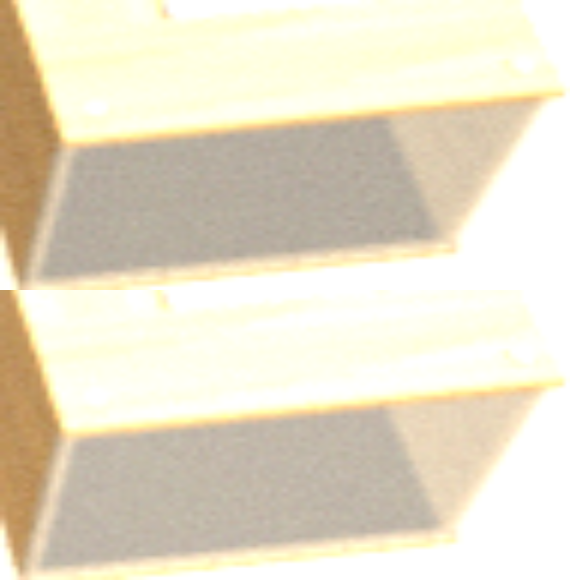

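```bash
python3 -c "
from station import manip
print(manip.sign_off(), manip.sense()['t'])"
```

```text
the job is handed in; nothing more can be done
the job is handed in; nothing more can be done
```

I put the slim amber bottle into the empties box and handed the job in at about 9 s on the clock. I gripped it by the cap and carried it over the box. I then pushed it foot first through the flap until its middle was about 13 mm below the lid top. I held it there for about 0.4 s, let go and raised the arm.

- **While still held:** the picture showed the bottle half in with the flap pushed down. The wrist force stayed around 1 N.
- **At the end:** the flap looked level and matched the first picture. The gripper was open and empty, about 180 mm above the lid, and the force was near zero.
- **Not confirmed:** I could not see the bottle through the clear wall, because the view there covers only about the front half of the box floor. That it lies inside is inferred: it is gone from the table and the gripper, and the flap is shut over it.
- **Other differences:** comparing with the first picture also showed changes around the wine bottles and the fruit crate. I took them for the arm's shadow having moved and did not look closer.

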